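# Start the curing lamp for the mended blue cup

## Task

Cure the resin seam on the mended cobalt-blue cup: with the fingertips, gently press the orange key directly in front of the blue cup all the way down and let it come back up, then press the green start button on the control box all the way down the same way, and withdraw clear of everything. Do not press any other key or the red stop button, do not touch the cups, and leave everything else on the bench where it is; nothing is to be gripped or lifted.

Things in the scene. Friction and masses are not known exactly. Their poses are not given: they have to be found in the camera images.
- unit: White resin-curing unit fixed to the bench, 200 (x) by 290 (y) by 45 mm high; origin at the centre of its underside, z up, its front (the key side) faces its own -x. Three stations side by side at y = +90, 0, -90 mm; each has an orange key near the front edge (x = -60 mm), a black pad with a cup (x = +35 mm) and behind it a thin fixed lamp on a rod (x = 68 to 95 mm, up to 158 mm above the bench).
- key_left_top (a point): Centre of the top face of the orange round key of the station at y = +90 mm, the unit's left as seen from the robot. Key 26 mm across in a grey collar 42 mm across and 12 mm high; at rest its top is 18 mm above the unit's top (63 mm above the bench). This point moves with the key.
- key_left (a joint): Travel of that key straight down: 0 at rest, 0.006 m fully down. A spring takes 1.5 N to start and 5 N to bottom, and brings the key back up.
- pad_left (a point): Centre of the cup pad of the same station, on the unit's top (45 mm above the bench), 95 mm behind its key.
- key_mid_top (a point): Centre of the top face of the orange round key of the station in the middle. Key 26 mm across in a grey collar 42 mm across and 12 mm high; at rest its top is 18 mm above the unit's top (63 mm above the bench). This point moves with the key.
- key_mid (a joint): Travel of that key straight down: 0 at rest, 0.006 m fully down. A spring takes 1.5 N to start and 5 N to bottom, and brings the key back up.
- pad_mid (a point): Centre of the cup pad of the same station, on the unit's top (45 mm above the bench), 95 mm behind its key.
- key_right_top (a point): Centre of the top face of the orange round key of the station at y = -90 mm, the unit's right as seen from the robot. Key 26 mm across in a grey collar 42 mm across and 12 mm high; at rest its top is 18 mm above the unit's top (63 mm above the bench). This point moves with the key.
- key_right (a joint): Travel of that key straight down: 0 at rest, 0.006 m fully down. A spring takes 1.5 N to start and 5 N to bottom, and brings the key back up.
- pad_right (a point): Centre of the cup pad of the same station, on the unit's top (45 mm above the bench), 95 mm behind its key.
- cup_blue: Loose cobalt-blue porcelain cup with a gold mended seam, 68 mm across the rim, 60 mm high, about 0.14 kg, standing on one of the three pads; origin at the centre of its underside, z up. Which pad varies.
- cup_white: Loose white porcelain cup with a gold mended seam, 68 mm across the rim, 60 mm high, about 0.14 kg, standing on one of the three pads; origin at the centre of its underside, z up. Which pad varies.
- cup_green: Loose pale green porcelain cup with a gold mended seam, 68 mm across the rim, 60 mm high, about 0.14 kg, standing on one of the three pads; origin at the centre of its underside, z up. Which pad varies.
- control: Dark control box fixed to the bench, 110 (x) by 160 (y) by 45 mm high, brushed metal top; origin at the centre of its underside. On top: a green and a red push button side by side, 80 mm apart (which is on which side varies), and a fixed black dial 28 mm across and 12 mm high, 42 mm behind the line between the buttons.
- start_base: Fixed black collar of the green start button, 46 mm across, 12 mm high, origin at the centre of its underside, on the control box's top.
- start_top (a point): Centre of the top face of the green start button, 30 mm across; at rest 18 mm above the control box's top (63 mm above the bench). It moves with the button.
- start (a joint): Travel of the green start button straight down: 0 at rest, 0.006 m fully down; the spring takes 1.5 N to start and 5 N to bottom, and brings it back up.
- stop_top (a point): Centre of the top face of the red stop button, 30 mm across; at rest 18 mm above the control box's top (63 mm above the bench). It moves with the button.
- stop (a joint): Travel of the red stop button straight down: 0 at rest, 0.006 m fully down; the spring takes 1.5 N to start and 5 N to bottom, and brings it back up.
- tin: Loose red tin, 72 mm across, 100 mm high, origin at the centre of its underside.
- jar: Loose amber jar with black cap, 56 mm across, 75 mm high, origin at the centre of its underside.
- dish: Loose shallow wooden dish, 110 mm across, 28 mm high, origin at the centre of its underside.
- hammer: Loose hammer lying flat, 260 mm long along its x axis, handle towards -x, under 40 mm high.
- driver: Loose screwdriver with red handle lying flat along its x axis, about 200 mm long, under 40 mm high.

How it is judged:
On the way, in this order (a step that is already met when the one before it is completed fails the run):
1. the key in front of the blue cup is pressed down (at least 4.5 of its 6 mm) (((horizontal distance between cup_blue and pad_left below 0.03 m and value of joint key_left above 0.0045 m) or (horizontal distance between cup_blue and pad_mid below 0.03 m and value of joint key_mid above 0.0045 m) or (horizontal distance between cup_blue and pad_right below 0.03 m and value of joint key_right above 0.0045 m))), for 0.05 s.
2. that key has come back up (((horizontal distance between cup_blue and pad_left below 0.03 m and value of joint key_left below 0.0015 m) or (horizontal distance between cup_blue and pad_mid below 0.03 m and value of joint key_mid below 0.0015 m) or (horizontal distance between cup_blue and pad_right below 0.03 m and value of joint key_right below 0.0015 m))), for 0.05 s.
3. the green start button is pressed down (at least 4.5 of its 6 mm) (value of joint start above 0.0045 m), for 0.05 s.
At the end, for the whole second after the job is handed in: All keys and buttons are up again (within 1.5 mm), the three cups stand upright where they were (within 6 mm), and tin, jar, dish, hammer and screwdriver lie where they were (within 10 mm) (value of joint each of key_left, key_mid, key_right, start, stop below 0.0015 m and distance of each of cup_blue, cup_white, cup_green from where it was at the start of the episode below 0.006 m and angle between each of cup_blue, cup_white, cup_green's own z axis and vertical below 0.1 rad and linear speed of each of cup_blue, cup_white, cup_green below 0.02 m/s and distance of each of tin, jar, dish, hammer, driver from where it was at the start of the episode below 0.01 m); the robot touches nothing.
It fails at once if the red stop button, or a key that is not in front of the blue cup, is pressed by more than 2 mm ((not (horizontal distance between cup_blue and pad_left below 0.03 m) and value of joint key_left above 0.002 m) or (not (horizontal distance between cup_blue and pad_mid below 0.03 m) and value of joint key_mid above 0.002 m) or (not (horizontal distance between cup_blue and pad_right below 0.03 m) and value of joint key_right above 0.002 m) or value of joint stop above 0.002 m).
It fails at once if the robot touches a cup (contact force between any of the fingers, the arm and cup_blue above 0.3 N or contact force between any of the fingers, the arm and cup_white above 0.3 N or contact force between any of the fingers, the arm and cup_green above 0.3 N).
It fails at once if a cup is moved by more than 8 mm or tipped (distance of any of cup_blue, cup_white, cup_green from where it was at the start of the episode above 0.008 m or angle between any of cup_blue, cup_white, cup_green's own z axis and vertical above 0.2 rad).
It fails at once if something else on the bench is pushed, lifted or carried by more than 15 mm (distance of any of tin, jar, dish, hammer, driver from where it was at the start of the episode above 0.015 m).
It fails at once if the curing unit, control box or green button is pushed with more than 25 N (contact force between any of the fingers, the arm and unit above 25 N or contact force between any of the fingers, the arm and control above 25 N or contact force between any of the fingers, the arm and start_base above 25 N).
It also fails if it takes over 38 s, if anything falls off the work surface, if the arm or the gripper's body presses on something with over 40 N, if the wrist force passes 120 N, or if a joint passes its speed limit or range.

## Robot

A 6-joint arm with a two-finger parallel gripper is mounted at the origin on the work surface. World frame = base frame: x ahead of the robot, y to its left, z up, the work surface at z = 0. Lengths are in m, angles in rad, forces in N, time in s.
With the tool pointing down it reaches from about 0.325 to 0.875 m from the base axis. Payload 4.4 kg.
Tool frame: the origin (TCP) lies on the centre line of the jaws, within the pads' length; the fingertips stand 11 mm ahead of it and the grasp point (between the pads) lies 8 mm behind it; z points along the fingers, y is the line along which they close (so a half turn about z gives the same grasp; the last joint's range is limited). The gripper opens to 85 mm and grips with 20 to 120 N. Pads are 22 mm wide; open, the fingers measure 114 mm over their backs; the gripper's body (76 mm by 85 mm) begins 54 mm behind the grasp point. The pads swing forward as they close: fully open they stand 13 mm farther back than shut.
Start: joints at [1.081, 0.207, 1.542, -0, 1.393, -0.15], TCP at [0.191, 0.542, 0.242] pointing down, gripper open.
Joint ranges: [-2.73, 2.73], [-0.86, 2.22], [0.23, 2.46], [-1.11, 4.25], [0.08, 2.63], [-2.82, 2.82]. Speed limits (rad/s): [2.79, 2.79, 3.14, 3.14, 3.14, 3.14].

## Interface

Orientations are given as a unit quaternion [x, y, z, w].
In Python, from cell import readout, cams, env gives the robot as it stands.
- The arm moves only by the tool apply_moves, never from a script. Its argument "deltas" is a list of rows, each a list of 3 entries, a list of its own where there are three numbers: the turn, a rotation vector about the tool's x, y, z in units of 2 pi rad (1.0 is 2 pi rad), then the shift along the tool's x, y, z in units of 0.5 m (1.0 is 0.5 m), then the opening, from 0 (shut) to 1 (fully open). A call has exactly 5 rows; each row is the pose to reach, as a shift and turn from the pose commanded when the call began, along the tool's axes at that moment, turning the shorter way round; what a row does not reach only later rows make up. A row lasts 1/12 s, in which the tool goes at most 41.7 mm and 7.16 degrees, less where a joint would pass 70% of its speed; a pose out of reach is approached as far as the arm can. A call with a number of a shift or a turn outside -1 to 1 is refused whole. A call with a gripper value outside its range is refused whole. The fingers move at their own pace and stop on an object; "squeeze" is the grip in N (left out, the last holds). Time passes only in rows, so rows that repeat a pose let the fingers close, or fill a call up. It gives the time, the measured TCP pose, the force, the opening and the grip force at its end, in the units of the state.
- readout.get_state(): the state, without advancing time (a new reading comes with each control period).
- cams.read_camera(name): name is "scene" or "top" or "wrist"; returns (picture, depth): 420x560x3 uint8, blue, green, red; 420x560 float32, m along the optical axis (not along the pixel's ray), 0 where there is no reading.
- cams.camera_model(name): a dict with "K" (3x3 intrinsics, pixels), "R" (3x3) and "t" (3): a world point X has camera coordinates R X + t. Camera axes: x right, y down, z forward; pixel columns grow to the right and rows downward; lengths in m; the calibration is good to about 2 mm. The wrist camera is an equidistant fisheye: a pixel r from the principal point sees the ray r / f radians off the axis. A picture is of the moment at which its call begins: read the wrist's pose just before it. camera_model takes no time and is no camera call; for the wrist camera it gives the pose at the moment of the call.
- env.hand_in(): hands the job in; it is judged then, once.
The state is a dict: "time": time; "joints": joint angles; "qvel": joint speeds; "effort": joint torques, N m; "eef_pos": TCP position; "tool_rot": TCP orientation; "force": force on the tool from outside, world axes, zero at the start; "ft_torque": the same for the moment, N m; "width": finger opening in m; "grip_force": force on a finger pad.
Only numpy, scipy, OpenCV 4.12 (cv2) and the standard library are available. Lean on these libraries where they do the work, as an engineer would, in place of code of your own. Each camera call takes 0.05 s, during which the arm holds its last target. There are 200 camera calls.

## Working session

There is one attempt and no reset: what is moved stays moved. The work goes in short steps, Python scripts to look and compute and a tool call to move; the robot and the scene stay as the last step left them, time stands still between calls to the robot, and variables do not carry over. Pictures are saved under pics/ and viewed, at most 10 in all, crops included, and the job is handed in when it is done.

Besides the shell and the picture viewer there is one more tool, called after ">>>" as name(argument=value, ...), one argument or row to a line, values as JSON. apply_moves: Moves the arm, as the interface text tells. Shifts and turns lie within -1 to 1; 1 stands for 0.5 m of shift or 2 pi rad of turn. Its arguments: {"type":"object","properties":{"deltas":{"type":"array","items":{"type":"array"}},"squeeze":{"type":"number"}},"required":["deltas"]}

```bash
mkdir -p pics
python3 - <<'E'
from cell import readout,cams
import cv2,numpy as np
s=readout.get_state();print(s['time'],s['eef_pos'],s['tool_rot'],s['width'])
for n in ('top','scene'):
    p,d=cams.read_camera(n);m=cams.camera_model(n)
    cv2.imwrite(f'pics/{n}.png',p);np.savez(f'{n}.npz',p=p,d=d,**{k:np.array(m[k]) for k in('K','R','t')})
    print(n,m)
E
```

```text
0.0 [0.19078008 0.54164508 0.24111308] [ 1.68584870e-01  9.85686484e-01 -1.08824095e-03 -3.36022438e-04] 0.08530946655263939
top {'K': array([[460.99402239,   0.        , 271.81843295],
       [  0.        , 460.99402239, 214.53797977],
       [  0.        ,   0.        ,   1.        ]]), 'R': array([[ 0.00789967, -0.9999435 , -0.00711277],
       [-0.99549976, -0.00719244, -0.09449071],
       [ 0.09443421,  0.0078272 , -0.99550033]]), 't': array([-0.02982167,  0.57003476,  1.25222928])}
scene {'K': array([[411.16257156,   0.        , 282.01862303],
       [  0.        , 411.16257156, 213.69619011],
       [  0.        ,   0.        ,   1.        ]]), 'R': array([[-0.29439728,  0.95564207, -0.00885866],
       [ 0.76763068,  0.23093618, -0.59783913],
       [-0.56927444, -0.18280239, -0.80156715]]), 't': array([ 0.17892196, -0.38310091,  1.45480556])}
```

View pics/top.png

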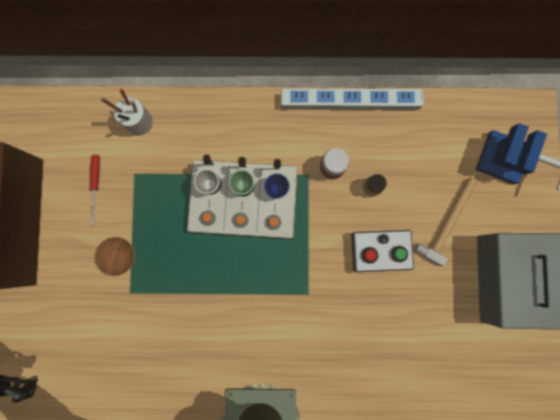

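View pics/scene.png

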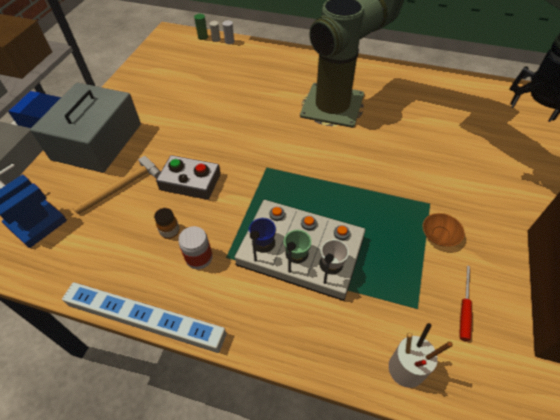

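The top view shows the blue cup at (277,187) on the right-hand station, with its key at (273,221). The green button is at (401,254) and the red at (370,255), with the hammer head beside the control box at (432,255). The scene view agrees. Next I'll locate these points.

```bash
cat > loc.py <<'E'
import cv2,numpy as np
def blobs(p,kind):
    h=cv2.cvtColor(p,cv2.COLOR_BGR2HSV)
    lo,hi={'orange':((5,170,150),(16,255,255)),'green':((45,130,60),(75,255,255)),'red':((0,200,90),(4,255,255))}[kind]
    m=cv2.inRange(h,lo,hi); n,_,st,c=cv2.connectedComponentsWithStats(m)
    return [(c[i],st[i,4]) for i in range(1,n) if st[i,4]>40]
def cast(uv,M,z):
    R,t=M['R'],M['t'];o=-R.T@t;d=R.T@np.linalg.inv(M['K'])@[uv[0],uv[1],1]
    return o+d*(z-o[2])/d[2]
E
python3 - <<'E'
from loc import *
for n in('top','scene'):
    M=np.load(n+'.npz')
    for k in('orange','green','red'):
        for c,a in blobs(M['p'],k): print(n,k,c.round(1),a,cast(c,M,.063)[:2].round(4), 'depthz',M['d'][int(c[1]),int(c[0])])
M=np.load('top.npz');print(cast((277,187),M,.1),'hammer head',cast((424,248),M,.03),cast((420,258),M,.03))
E
```

```text
scene orange [276.2 210.1] 50 [ 0.5461 -0.0346] depthz 1.0944835
scene orange [308.5 219.7] 50 [0.5518 0.0562] depthz 1.0728817
scene orange [341.8 229.3] 57 [0.5565 0.1462] depthz 1.054381
scene green [174.7 162.9] 58 [ 0.466  -0.3729] depthz 1.2031394
scene green [278.9 195. ] 1320 [ 0.4942 -0.0434] depthz 1.2091618
scene green [376.5 194.9] 62 [0.417 0.213] depthz 1.2117552
scene green [418.  207.6] 185 [0.4286 0.3262] depthz 1.178747
scene green [409.8 296.6] 204 [0.6958 0.3357] depthz 1.0157682
scene red [200.3 167.5] 49 [ 0.4613 -0.2932] depthz 1.1866546
scene red [465.7 319.1] 345 [0.7146 0.4604] depthz 0.95155126
[ 0.63615694 -0.03913763  0.1       ] hammer head [ 0.48078352 -0.44362605  0.03      ] [ 0.4533871  -0.43206912  0.03      ]
```

Run:
```python
from loc import *
M=np.load('top.npz');p=M['p'];h=cv2.cvtColor(p,cv2.COLOR_BGR2HSV)
for nm,u,v,(lo,hi) in [('keyL',207,217,(5,18)),('keyM',240,219,(5,18)),('keyR',273,221,(5,18)),('green',401,254,(45,80)),('red',370,255,(0,5))]:
    w=h[v-14:v+15,u-14:u+15]; print(nm,h[v,u])
    m=((w[...,0]>=lo)&(w[...,0]<=hi)&(w[...,1]>130)&(w[...,2]>60)).astype(np.uint8)
    n,_,st,c=cv2.connectedComponentsWithStats(m);i=1+st[1:,4].argmax();uv=c[i]+[u-14,v-14]
    print(uv.round(1),st[i],cast(uv,M,.063)[:2].round(4))
```

```text
keyL [ 14 172 173]
[206.7 217.2] [10 10  9  9 61] [0.5583 0.1498]
keyM [ 14 171 172]
[239.9 219.5] [10 11  9  8 59] [0.5528 0.06  ]
keyR [ 14 168 173]
[273.  221.5] [10 11  9  8 60] [ 0.548  -0.0291]
green [ 63 121 139]Traceback (most recent call last):
  File "<stdin>", line 6, in <module>
ValueError: attempt to get argmax of an empty sequence
```

```bash
cat > go.py <<'E'
import sys,numpy as np
from cell import readout
from scipy.spatial.transform import Rotation as Ro
def go(t):
    s=readout.get_state();R=Ro.from_quat(s['tool_rot'])
    print('t',round(s['time'],2),'pos',np.round(s['eef_pos'],4),'F',np.round(s['force'],2),'w',round(s['width'],4),'yaw',R.as_matrix()[:2,0].round(3))
    print('units',(R.inv().apply(np.array(t)-s['eef_pos'])/0.5).round(4))
if __name__=='__main__': go([float(a) for a in sys.argv[1:4]])
E
python3 - <<'E'
from loc import *
from go import go
M=np.load('top.npz');h=cv2.cvtColor(M['p'],cv2.COLOR_BGR2HSV)
for nm,u,v,(lo,hi) in [('green',401,254,(45,80)),('red',370,255,(0,5))]:
    w=h[v-14:v+15,u-14:u+15]
    m=(((w[...,0]>=lo)&(w[...,0]<=hi)|((nm=='red')&(w[...,0]>174)))&(w[...,1]>90)&(w[...,2]>60)).astype(np.uint8)
    n,_,st,c=cv2.connectedComponentsWithStats(m)
    for i in range(1,n):
        if st[i,4]>20:uv=c[i]+[u-14,v-14];print(nm,uv.round(1),st[i],cast(uv,M,.063)[:2].round(4))
go([.547,-.031,.24])
E
```

```text
green [400.  253.5] [  8   8  11  12 104] [ 0.4648 -0.3688]
red [370.5 254.7] [  9   8  12  13 121] [ 0.461  -0.2901]
t 0.1 pos [0.1908 0.5417 0.2412] F [-0.26 -0.41 -0.25] w 0.0855 yaw [-0.943  0.332]
units [-1.0526 -0.8435  0.0039]
```

>>> apply_moves(
  deltas=[
    [[0,0,0],[-0.064,-0.0512,0],0],
    [[0,0,0],[-0.128,-0.1024,0],0],
    [[0,0,0],[-0.192,-0.1536,0],0],
    [[0,0,0],[-0.256,-0.2048,0],0],
    [[0,0,0],[-0.32,-0.256,0],0],
  ],
)

```text
time: 0.52
eef_pos: [0.2997, 0.3666, 0.2418]
tool_rot: [0.168, 0.986, -0.0, -0.0]
force: [1.2, 0.5, -1.0]
width: 0.0255
grip_force: 0.0
```

>>> apply_moves(
  deltas=[
    [[0,0,0],[-0.064,-0.0512,0],0],
    [[0,0,0],[-0.128,-0.1024,0],0],
    [[0,0,0],[-0.192,-0.1536,0],0],
    [[0,0,0],[-0.256,-0.2048,0],0],
    [[0,0,0],[-0.32,-0.256,0],0],
  ],
)

```text
time: 0.93
eef_pos: [0.4081, 0.1926, 0.242]
tool_rot: [0.169, 0.986, 0.0, -0.0]
force: [0.9, 0.6, 0.3]
width: 0.0001
grip_force: 0.0
```

>>> apply_moves(
  deltas=[
    [[0,0,0],[-0.064,-0.0512,0],0],
    [[0,0,0],[-0.128,-0.1024,0],0],
    [[0,0,0],[-0.192,-0.1536,0],0],
    [[0,0,0],[-0.256,-0.2048,0],0],
    [[0,0,0],[-0.256,-0.2048,0],0],
  ],
)

```text
time: 1.35
eef_pos: [0.4977, 0.0493, 0.2422]
tool_rot: [0.172, 0.985, -0.002, 0.001]
force: [-0.7, -0.0, 0.4]
width: -0.0004
grip_force: 0.0
```

```bash
python3 go.py .547 -.031 .13
```

```text
t 1.35 pos [0.4977 0.0493 0.2422] F [-0.67 -0.04  0.42] w -0.0004 yaw [-0.941  0.339]
units [-0.1466 -0.117   0.2251]
```

>>> apply_moves(
  deltas=[
    [[0,0,0],[-0.06,-0.048,0],0],
    [[0,0,0],[-0.12,-0.096,0],0],
    [[0,0,0],[-0.146,-0.117,0.04],0],
    [[0,0,0],[-0.146,-0.117,0.1],0],
    [[0,0,0],[-0.146,-0.117,0.16],0],
  ],
)

```text
time: 1.77
eef_pos: [0.5452, -0.0252, 0.1621]
tool_rot: [0.17, 0.985, 0.0, 0.001]
force: [0.3, -0.3, -0.8]
width: -0.0004
grip_force: 0.0
```

```bash
python3 go.py .547 -.031 .08
python3 - <<'E'
from cell import cams
import cv2,numpy as np
m=cams.camera_model('wrist');p,d=cams.read_camera('wrist');cv2.imwrite('pics/w1.png',p);print(m)
np.savez('w1.npz',p=p,d=d,**{k:np.array(m[k]) for k in('K','R','t')})
p,_=cams.read_camera('top');cv2.imwrite('pics/t2.png',cv2.resize(p[130:310,160:460],None,fx=2.5,fy=2.5))
E
```

```text
t 1.77 pos [ 0.5452 -0.0252  0.1621] F [ 0.3  -0.27 -0.78] w -0.0004 yaw [-0.942  0.334]
units [-0.0069 -0.0098  0.1642]
{'K': array([[325.1922621 ,   0.        , 277.92637442],
       [  0.        , 325.1922621 , 205.75236784],
       [  0.        ,   0.        ,   1.        ]]), 'R': array([[ 3.34209996e-01,  9.42498556e-01,  3.86956430e-04],
       [ 8.97259574e-01, -3.18293871e-01,  3.05964491e-01],
       [ 2.88494257e-01, -1.01909191e-01, -9.52042846e-01]]), 't': array([-0.15934324, -0.51235352,  0.14215499])}
```

View pics/w1.png

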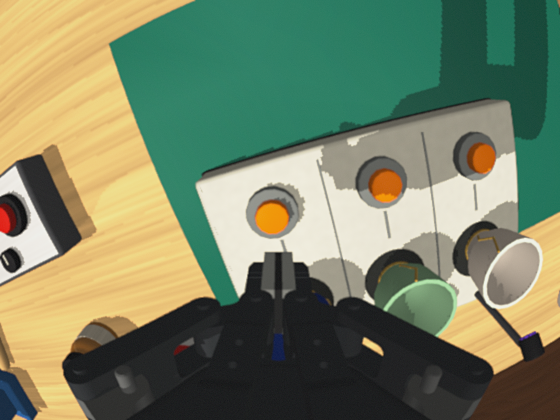

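The wrist view shows the target key at (271,217) ahead of the shut fingertips at (278,255). The middle key is at (385,186), and the blue cup is hidden behind the fingers. I'll cast these rays through the fisheye model.

```bash
cat >> loc.py <<'E'
def fish(uv,M,z):
    K=M['K'];a=np.array([uv[0]-K[0,2],uv[1]-K[1,2]])/K[0,0];r=np.hypot(*a)
    d=M['R'].T@np.r_[a/r*np.sin(r),np.cos(r)];o=-M['R'].T@M['t'];return o+d*(z-o[2])/d[2]
E
python3 - <<'E'
from loc import *
M=np.load('w1.npz')
for c,a in blobs(M['p'],'orange'):
    if a>300: print(c.round(1),a,fish(c,M,.063).round(4))
E
```

```text
[483.5 158.3] 503 [0.5592 0.1496 0.063 ]
[386.5 184.5] 642 [0.5529 0.0598 0.063 ]
```

>>> apply_moves(
  deltas=[
    [[0,0,0],[0,0,0.03],0],
    [[0,0,0],[0,0,0.07],0],
    [[0,0,0],[0,0,0.11],0],
    [[0,0,0],[0,0,0.14],0],
    [[0,0,0],[0,0,0.14],0],
  ],
)

```text
time: 2.28
eef_pos: [0.5418, -0.023, 0.0904]
tool_rot: [0.168, 0.986, 0.0, -0.003]
force: [-1.1, -0.5, 0.4]
width: -0.0002
grip_force: 0.0
```

```bash
python3 go.py .547 -.030 .0695
```

```text
t 2.28 pos [ 0.5418 -0.023   0.0904] F [-1.12 -0.52  0.36] w -0.0002 yaw [-0.943  0.332]
units [-0.0147 -0.0097  0.0417]
```

>>> apply_moves(
  deltas=[
    [[0,0,0],[-0.012,-0.009,0],0],
    [[0,0,0],[-0.012,-0.009,0.005],0],
    [[0,0,0],[-0.012,-0.009,0.01],0],
    [[0,0,0],[-0.012,-0.009,0.01],0],
    [[0,0,0],[-0.012,-0.009,0.01],0],
  ],
)

```text
time: 2.7
eef_pos: [0.5486, -0.0304, 0.0881]
tool_rot: [0.169, 0.986, 0.0, 0.001]
force: [-0.9, 0.4, -0.3]
width: 0.0001
grip_force: 0.0
```

```bash
python3 go.py .547 -.030 .0695
```

```text
t 2.7 pos [ 0.5486 -0.0304  0.0881] F [-0.87  0.4  -0.25] w 0.0001 yaw [-0.943  0.332]
units [ 0.0032 -0.0004  0.0371]
```

>>> apply_moves(
  deltas=[
    [[0,0,0],[0.002,0,0.006],0],
    [[0,0,0],[0.002,0,0.012],0],
    [[0,0,0],[0.002,0,0.018],0],
    [[0,0,0],[0.002,0,0.02],0],
    [[0,0,0],[0.002,0,0.02],0],
  ],
)

```text
time: 3.12
eef_pos: [0.547, -0.0299, 0.0771]
tool_rot: [0.169, 0.986, 0.0, -0.0]
force: [-1.2, 0.5, 1.9]
width: -0.0002
grip_force: 1.0
```

>>> apply_moves(
  deltas=[
    [[0,0,0],[0,0,0.002],0],
    [[0,0,0],[0,0,0.004],0],
    [[0,0,0],[0,0,0.006],0],
    [[0,0,0],[0,0,0.006],0],
    [[0,0,0],[0,0,0.006],0],
  ],
)

```text
time: 3.53
eef_pos: [0.547, -0.0299, 0.0744]
tool_rot: [0.169, 0.986, 0.0, -0.0]
force: [-2.0, 0.7, 3.0]
width: -0.0001
grip_force: 1.7
```

>>> apply_moves(
  deltas=[
    [[0,0,0],[0,0,0.002],0],
    [[0,0,0],[0,0,0.004],0],
    [[0,0,0],[0,0,0.005],0],
    [[0,0,0],[0,0,0.005],0],
    [[0,0,0],[0,0,0.005],0],
  ],
)

```text
time: 3.95
eef_pos: [0.5471, -0.0299, 0.0721]
tool_rot: [0.169, 0.986, 0.0, -0.0]
force: [-2.9, 0.9, 5.2]
width: -0.0001
grip_force: 3.0
```

>>> apply_moves(
  deltas=[
    [[0,0,0],[0,0,0.001],0],
    [[0,0,0],[0,0,0.002],0],
    [[0,0,0],[0,0,0.003],0],
    [[0,0,0],[0,0,0.003],0],
    [[0,0,0],[0,0,0.003],0],
  ],
)

```text
time: 4.37
eef_pos: [0.5471, -0.0299, 0.0719]
tool_rot: [0.168, 0.986, -0.0, -0.0]
force: [-6.6, 0.9, 13.9]
width: 0.0003
grip_force: 7.0
```

The force rose to 13.9 N without further motion, so the key is bottomed. Now I'll raise the arm.

>>> apply_moves(
  deltas=[
    [[0,0,0],[0,0,-0.02],0],
    [[0,0,0],[0,0,-0.06],0],
    [[0,0,0],[0,0,-0.12],0],
    [[0,0,0],[0,0,-0.18],0],
    [[0,0,0],[0,0,-0.18],0],
  ],
)

```text
time: 4.78
eef_pos: [0.5521, -0.031, 0.1669]
tool_rot: [0.169, 0.986, -0.0, 0.007]
force: [1.1, -0.4, 1.4]
width: 0.0002
grip_force: 0.0
```

```bash
python3 go.py .4655 -.370 .16
```

```text
t 4.78 pos [ 0.5521 -0.031   0.1669] F [ 1.06 -0.37  1.36] w 0.0002 yaw [-0.943  0.332]
units [-0.0617 -0.697   0.0135]
```

>>> apply_moves(
  deltas=[
    [[0,0,0],[-0.008,-0.07,0],0],
    [[0,0,0],[-0.015,-0.15,0],0],
    [[0,0,0],[-0.023,-0.23,0],0],
    [[0,0,0],[-0.031,-0.31,0],0],
    [[0,0,0],[-0.039,-0.38,0],0],
  ],
)

```text
time: 5.2
eef_pos: [0.5017, -0.2178, 0.1599]
tool_rot: [0.169, 0.986, -0.0, 0.0]
force: [0.3, 0.0, -0.9]
width: 0.0001
grip_force: 0.0
```

>>> apply_moves(
  deltas=[
    [[0,0,0],[-0.008,-0.08,0],0],
    [[0,0,0],[-0.016,-0.16,0],0],
    [[0,0,0],[-0.024,-0.24,0],0],
    [[0,0,0],[-0.033,-0.315,0],0],
    [[0,0,0],[-0.033,-0.315,0],0],
  ],
)

```text
time: 5.62
eef_pos: [0.4639, -0.3771, 0.1602]
tool_rot: [0.172, 0.985, -0.003, 0.001]
force: [1.1, 0.8, -0.0]
width: 0.0005
grip_force: 0.0
```

Run:
```python
from cell import cams
from loc import *
from go import go
m=cams.camera_model('wrist');p,d=cams.read_camera('wrist');cv2.imwrite('pics/w2.png',p)
for k in('green','red'):
    for c,a in blobs(p,k):
        if a>150:print(k,c.round(1),a,fish(c,m,.063).round(4))
go([.4655,-.370,.09])
```

```text
green [286.7 210.1] 1297 [ 0.4647 -0.3702  0.063 ]
red [386.9 171.5] 1064 [ 0.4615 -0.2904  0.063 ]
red [472.  334.2] 805 [ 0.6613 -0.2312  0.063 ]
t 5.67 pos [ 0.4646 -0.3736  0.1598] F [0.82 0.72 0.09] w 0.0003 yaw [-0.941  0.338]
units [0.0008 0.0076 0.1397]
```

View pics/w2.png

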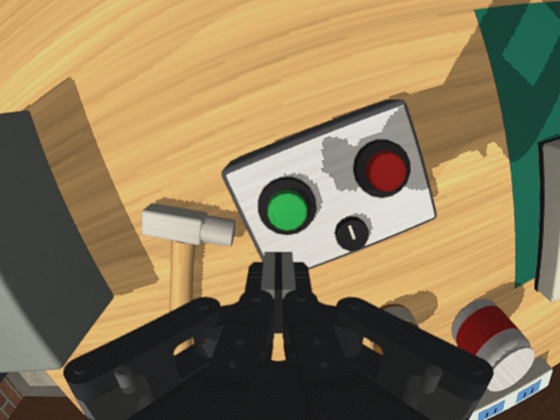

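The wrist view shows the green button at (287,210), which is (0.4647, -0.3702) in the world. The red button is at (387,171), well off to the side, and the hammer is clear.

>>> apply_moves(
  deltas=[
    [[0,0,0],[0,0.002,0.03],0],
    [[0,0,0],[0,0.002,0.07],0],
    [[0,0,0],[0,0.002,0.11],0],
    [[0,0,0],[0,0.002,0.14],0],
    [[0,0,0],[0,0.002,0.14],0],
  ],
)

```text
time: 6.08
eef_pos: [0.464, -0.365, 0.0857]
tool_rot: [0.168, 0.986, 0.003, -0.003]
force: [-0.9, 0.8, 0.2]
width: -0.0003
grip_force: 0.0
```

>>> apply_moves(
  deltas=[
    [[0,0,0],[0,0,0],0],
    [[0,0,0],[0,0,0],0],
    [[0,0,0],[0,0,0.006],0],
    [[0,0,0],[0,0,0.01],0],
    [[0,0,0],[0,0,0.01],0],
  ],
)

```text
time: 6.5
eef_pos: [0.4662, -0.3688, 0.0858]
tool_rot: [0.169, 0.986, -0.0, 0.0]
force: [-1.4, -0.2, 1.1]
width: -0.0002
grip_force: 0.0
```

```bash
python3 go.py .4647 -.3702 .0725
```

```text
t 6.5 pos [ 0.4662 -0.3688  0.0858] F [-1.4  -0.2   1.08] w -0.0002 yaw [-0.943  0.332]
units [ 0.002  -0.0036  0.0265]
```

>>> apply_moves(
  deltas=[
    [[0,0,0],[0.001,-0.002,0.005],0],
    [[0,0,0],[0.001,-0.002,0.01],0],
    [[0,0,0],[0.001,-0.002,0.015],0],
    [[0,0,0],[0.001,-0.002,0.018],0],
    [[0,0,0],[0.001,-0.002,0.018],0],
  ],
)

```text
time: 6.92
eef_pos: [0.4652, -0.3697, 0.0762]
tool_rot: [0.169, 0.986, -0.0, 0.0]
force: [-0.7, 0.2, 2.6]
width: 0.0001
grip_force: 1.2
```

>>> apply_moves(
  deltas=[
    [[0,0,0],[0,0,0.002],0],
    [[0,0,0],[0,0,0.004],0],
    [[0,0,0],[0,0,0.006],0],
    [[0,0,0],[0,0,0.006],0],
    [[0,0,0],[0,0,0.006],0],
  ],
)

```text
time: 7.33
eef_pos: [0.4652, -0.3697, 0.0736]
tool_rot: [0.169, 0.986, -0.0, 0.0]
force: [-1.5, 0.6, 3.7]
width: 0.0
grip_force: 2.0
```

>>> apply_moves(
  deltas=[
    [[0,0,0],[0,0,0.001],0],
    [[0,0,0],[0,0,0.002],0],
    [[0,0,0],[0,0,0.003],0],
    [[0,0,0],[0,0,0.004],0],
    [[0,0,0],[0,0,0.004],0],
  ],
)

```text
time: 7.75
eef_pos: [0.4652, -0.3697, 0.072]
tool_rot: [0.169, 0.986, -0.0, -0.0]
force: [-3.2, 0.2, 7.4]
width: -0.0001
grip_force: 3.9
```

>>> apply_moves(
  deltas=[
    [[0,0,0],[0,0,0.001],0],
    [[0,0,0],[0,0,0.002],0],
    [[0,0,0],[0,0,0.002],0],
    [[0,0,0],[0,0,0.002],0],
    [[0,0,0],[0,0,0.002],0],
  ],
)

```text
time: 8.17
eef_pos: [0.4652, -0.3697, 0.0719]
tool_rot: [0.169, 0.986, -0.0, -0.0]
force: [-4.0, 0.9, 12.0]
width: 0.0002
grip_force: 6.2
```

The button is bottomed at the same height as the key. Now I'll withdraw upward.

>>> apply_moves(
  deltas=[
    [[0,0,0],[0,0,-0.02],0],
    [[0,0,0],[0,0,-0.06],0],
    [[0,0,0],[0,0,-0.12],0],
    [[0,0,0],[0,0,-0.2],0],
    [[0,0,0],[0,0,-0.26],0],
  ],
)

```text
time: 8.58
eef_pos: [0.4654, -0.3692, 0.2019]
tool_rot: [0.169, 0.986, 0.0, 0.0]
force: [0.1, -1.2, 0.7]
width: 0.0001
grip_force: 0.0
```

>>> apply_moves(
  deltas=[
    [[0,0,0],[0,0,-0.06],0],
    [[0,0,0],[0,0,-0.08],0],
    [[0,0,0],[0,0,-0.08],0],
    [[0,0,0],[0,0,-0.08],0],
    [[0,0,0],[0,0,-0.08],0],
  ],
)

```text
time: 9.0
eef_pos: [0.4641, -0.3683, 0.2373]
tool_rot: [0.169, 0.986, 0.002, -0.002]
force: [-0.4, -0.7, -0.7]
width: 0.0
grip_force: 0.0
```

Run:
```python
from cell import cams
import cv2
p,_=cams.read_camera('scene');cv2.imwrite('pics/s3.png',p)
```

```text
(no output)
```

View pics/s3.png

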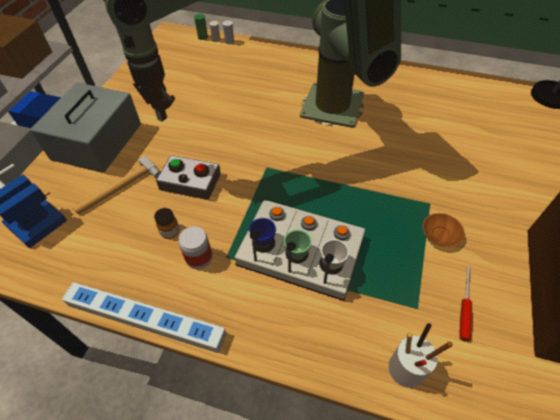

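The scene is unchanged: the cups are in place (blue at (262,232)), the buttons are up, and the arm is clear above the control box.

```bash
python3 -c "from cell import env;print(env.hand_in())"
```

```text
the job is handed in; nothing more can be done
None
```

I pressed the right-hand key in front of the blue cup and then the green start button all the way down, let each come back up, withdrew clear, and handed the job in at about 9 s; no verdict came back.

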